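# Ready the spring-jaw stone vise and hold it open

## Task

Get the stone vise ready for the next blank: slide the red-gripped end stop along its rail until its white index points at the red clip (not the yellow one). Then pull the spring-loaded jaw open by its black upright handle until the jaw's white index points at the green clip, and keep holding it there: the program finishes with the gripper still holding the handle against the spring. Leave the rest of the bench as it is.

Things in the scene. Friction and masses are not known exactly. Their poses are not given: they have to be found in the camera images.
- vise: blue base plate of a bench vise, fixed, x = -150 to +125 mm, y = -95 to 95 mm, 14 mm thick. Origin on the bench under the shut jaw mouth. Its -x side is the front, facing roughly to the robot; all parts of the vise share its axes (z up). The dark fixed jaw fills x = 12 to 37, y = -60 to 60 mm, up to z = 42 mm; the stop's rail runs along y at x = 70 mm, top at z = 26 mm
- stop: the end stop: carriage on the rail with a red upright grip, 24 mm (x) by 16 mm (y), 40 mm tall, and a thin blade (8 mm wide in y, z = 45 to 49 mm above the bench) reaching in -x over the jaws. Origin on the rail's top under the grip. It slides only along the vise's y, from y = -55 to +55 mm, with about 2 N friction, and stays where it is left; starts near mid travel
- grip_top (a point): centre of the top of the stop's red grip, 72 mm above the bench; the graspable faces reach down 40 mm from it
- stop_index (a point): tip of the stop's white index, 32 mm in +x from the grip's centre, at the same y as the grip; it is what must point at the red clip
- red_clip: red clip on the scale behind the rail, 16 mm (x) by 10 mm (y) by 10 mm tall, fixed; it marks the wanted position of the stop, at either end of the scale. Origin at its underside's centre, axes along the vise's
- yellow_clip: yellow clip, same size and same scale, at the other end: an old setting, to be ignored
- jaw: the moving jaw, with a black upright pull handle at its front. It slides only along the vise's x: shut at the start, pulling to -x opens it up to 80 mm (end stop, past the green clip); a spring pulls it shut whenever let go: about 4 N when shut, 1.2 N more per 10 mm. Origin under the handle's centre, 16 mm above the bench
- handle_top (a point): centre of the top of the pull handle, 75 mm above the bench. The handle is black with an orange band, 14 mm thick (x), 50 mm wide (y), 49 mm tall above its carriage. The next thing behind it is the jaw block, 54 mm in +x from the handle's centre, its top 40 mm above the bench
- jaw_index (a point): tip of the jaw's white index, which sticks out 62 mm in -y from under the handle's centre, at the same x as the handle; it is what must point at the green clip
- green_clip: green clip on the scale at the vise's -y side, 10 mm (x) by 18 mm (y) by 10 mm tall, fixed, 30 to 55 mm farther front (-x) than the index of the shut jaw; it marks how far the jaw is to be pulled. Origin at its underside's centre, axes along the vise's
- jade_blank: pale-green jade disc, 34 mm across, 9 mm thick, lying on the vise's base plate to the +y side of the handle; origin at its underside's centre
- handpiece: dark teal engraving handpiece, 125 mm long, 26 mm thick, lying on the bench right of the vise; origin on the bench under its middle
- basket: white plastic basket 240 x 180 x 55 mm with two rough stones in it, left of the vise; origin at its underside's centre
- dust_brush: dust brush lying on the bench right of the vise; origin at its underside
- pot: small white ceramic cup, 70 mm across, 60 mm tall, far left; origin at its underside's centre

How it is judged (in metres and radians):
On the way, in this order (a step that is already met when the one before it is completed fails the run):
1. the stop's index points at the red clip (within 5 mm along the rail: between the clip's edges) while the jaw is still shut (y of stop_index in the frame of red_clip between -0.005 and 0.005 m and distance of jaw_index from where it was at the start of the episode below 0.006 m), for 0.2 s.
2. the jaw is pulled out until its index points at the green clip (within 5 mm: between the clip's edges), held by the gripper (x of jaw_index in the frame of green_clip between -0.005 and 0.005 m and contact force between the fingers and jaw above 3 N), for 0.5 s.
At the end, for the whole second after the job is handed in: ends holding: the stop's index is within 5 mm of the red clip's centre along the rail, the jaw's index within 5 mm of the green clip's centre along the pull, the jaw is still (under 20 mm/s) and the gripper's fingers still bear on it with more than 3 N (all of step 2 and y of stop_index in the frame of red_clip between -0.005 and 0.005 m and linear speed of jaw below 0.02 m/s); the arm keeps its last pose, push and grip.
It fails at once if the jade blank is shifted by more than 20 mm (distance of jade_blank from where it was at the start of the episode above 0.02 m).
It fails at once if the handpiece is shifted by more than 20 mm (distance of handpiece from where it was at the start of the episode above 0.02 m).
It fails at once if the basket is shifted by more than 20 mm (distance of basket from where it was at the start of the episode above 0.02 m).
It fails at once if the dust brush is shifted by more than 20 mm (distance of dust_brush from where it was at the start of the episode above 0.02 m).
It fails at once if the pot is shifted by more than 20 mm (distance of pot from where it was at the start of the episode above 0.02 m).
It also fails if it takes over 43 s, if anything falls off the work surface, if the arm or the gripper's body presses on something with over 40 N, if the wrist force passes 120 N, or if a joint passes its speed limit or range.

## Robot

A 6-joint arm with a two-finger parallel gripper is mounted at the origin on the work surface. World frame = base frame: x ahead of the robot, y to its left, z up, the work surface at z = 0. Lengths are in m, angles in degrees, forces in N, time in s.
With the tool pointing down it reaches from about 0.275 to 0.725 m from the base axis. Payload 15.9 kg.
Tool frame: the origin (TCP) lies midway between the tips of the shut fingers; the grasp point (between the pads) lies r.grip_point_offset behind it (r.grip_point_offset is the distance from the TCP to the grasp point, in m); z points along the fingers, y is the line along which they close (so a half turn about z gives the same grasp; the last joint's range is limited). The gripper opens to 85 mm and grips with 20 to 120 N. Pads are 22 mm wide; open, the fingers measure 114 mm over their backs; the gripper's body (76 mm by 85 mm) begins 54 mm behind the grasp point. The pads swing forward as they close: fully open they stand 13 mm farther back than shut.
Start: joints at [-71.963, 12.198, -1.971, 75.831, 0, 90], TCP at [0.155, -0.475, 0.231] pointing down, gripper open.
Joint ranges: [-170.91, 170.91], [-42.67, 98.43], [-65.05, 77.54], [-120.47, 116.71], [-90, 82.35], [-180, 180]. Speed limits (degrees/s): [108.29, 108.29, 136.94, 147.25, 180, 180].

## Interface

Orientations are given as a 3x3 rotation matrix whose columns are the frame's x, y, z axes.
In Python, from cell import r gives the robot as it stands. Calls block until the motion is done:
- r.move_to(position, orientation): joint-space move of the TCP to a pose.
- r.line_to(position, ori=None, max_speed=0.15, force_limit=None): straight line of the TCP; ori=None keeps the orientation; max_speed is the mean speed in m/s. With force_limit (N) it stops when the force on the tool has changed by that much, and returns True; else False.
- r.movej(angles): joint-space move.
- r.release() and r.gripper_close(grip_force=None): open the fingers fully, or close them until they stop; grip_force is the grip in N (None keeps the last).
- r.wait(seconds).
- r.ik(position, orientation): joint angles nearest the present ones, or None.
- r.read_state(): the state.
- r.read_camera(name): name is "scene" or "top"; returns (picture, depth): 420x560x3 uint8, red, green, blue; 420x560 float32, m along the optical axis (not along the pixel's ray), 0 where there is no reading.
- r.camera_info(name): a dict with "camera_matrix" (3x3 intrinsics, pixels), "origin" and "attitude" of the camera in the world. Camera axes: x right, y up, looking along -z (the intrinsics and any distortion apply to the point x, -y, -z); pixel columns grow to the right and rows downward; lengths in m; the calibration is good to about 2 mm. A picture is of the moment at which its call begins. camera_info takes no time and is no camera call.
A pose or a line that the arm cannot do raises r.Unreachable and nothing moves.
- r.hand_in(): hands the job in; it is judged then, once.
The state is a dict: "time_s": time; "joint_pos": joint angles; "qd": joint speeds; "joint_torque": joint torques, N m; "ee_pos": TCP position; "tool_rot": TCP orientation; "ft_force": force on the tool from outside, world axes, zero at the start; "torque": the same for the moment, N m; "finger_gap": opening from 0.0 (shut) to 1.0 (fully open); "finger_force": force on a finger pad.
Only numpy, scipy, OpenCV 4.12 (cv2) and the standard library are available. Lean on these libraries where they do the work, as an engineer would, in place of code of your own. Each camera call takes 0.05 s, during which the arm holds its last target. There are 200 camera calls.

## Working session

There is one attempt and no reset: what is moved stays moved. The work goes in short steps, each a Python script; the robot and the scene stay as the last script left them, time stands still between calls to the robot, and variables do not carry over. Pictures are saved under pics/ and viewed, at most 10 in all, crops included, and the job is handed in when it is done.

```bash
mkdir -p pics; ls; python3 - <<'E'
from cell import r
import cv2,numpy as np
for n in("top","scene"):
    im,d=r.read_camera(n); np.savez(f"{n}.npz",im=im,d=d); cv2.imwrite(f"pics/{n}0.png",im[:,:,::-1]); c=r.camera_info(n); print(n,c)
print(r.grip_point_offset)
E
```

```text
pics
top {'camera_matrix': array([[463.17336537,   0.        , 282.10307391],
       [  0.        , 463.17336537, 210.2398637 ],
       [  0.        ,   0.        ,   1.        ]]), 'origin': array([0.49741138, 0.01236977, 1.44192332]), 'attitude': array([[ 0.00911094,  0.99885254, -0.04701688],
       [-0.99980188,  0.00993157,  0.01724997],
       [ 0.01769713,  0.0468504 ,  0.99874514]])}
scene {'camera_matrix': array([[522.40207403,   0.        , 280.52399643],
       [  0.        , 522.40207403, 206.91961437],
       [  0.        ,   0.        ,   1.        ]]), 'origin': array([ 0.9178337 , -0.55783877,  1.16080965]), 'attitude': array([[ 0.84918127, -0.44724217,  0.28083023],
       [ 0.52808677,  0.72310984, -0.44523761],
       [-0.00394207,  0.52639016,  0.850234  ]])}
0.0187
```

View pics/top0.png

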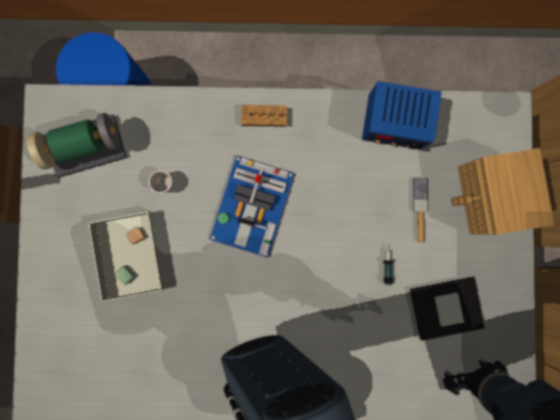

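View pics/scene0.png

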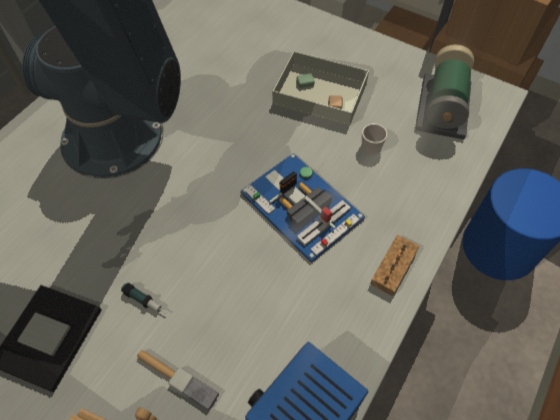

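The vise sits at about (253,205) in the top view and (303,207) in the scene view. Next I'll enlarge both and measure.

```bash
cat > h.py <<'E'
import numpy as np, cv2
from cell import r
def ray(n,uv):
    c=r.camera_info(n);K=c["camera_matrix"];d=np.array([(uv[0]-K[0,2])/K[0,0],-(uv[1]-K[1,2])/K[1,1],-1])
    return np.array(c["origin"]),np.array(c["attitude"])@d
def onz(n,uv,z):
    o,d=ray(n,uv); return o+d*(z-o[2])/d[2]
def proj(n,p):
    c=r.camera_info(n);q=np.array(c["attitude"]).T@(np.array(p)-c["origin"]);K=c["camera_matrix"]
    return np.array([K[0,2]+K[0,0]*q[0]/-q[2],K[1,2]-K[1,1]*q[1]/-q[2]])
ROI={"top":(205,150,100,110),"scene":(235,145,135,120)}
def blobs(n,im,lo,hi,amin=3):
    x,y,w,h=ROI[n]; hsv=cv2.cvtColor(im[y:y+h,x:x+w],cv2.COLOR_RGB2HSV)
    m=cv2.inRange(hsv,np.array(lo),np.array(hi))
    if lo[0]==0 and hi[0]<=12: m|=cv2.inRange(hsv,np.array([170,lo[1],lo[2]]),np.array([180,255,255]))
    k,l,s,c=cv2.connectedComponentsWithStats(m)
    return [(s[i,4],(c[i]+[x,y]).round(1).tolist(),(s[i,:4]+[x,y,0,0]).tolist()) for i in range(1,k) if s[i,4]>=amin],m
E
python3 - <<'E'
from h import *
C={"red":((0,150,90),(8,255,255)),"yellow":((22,130,120),(34,255,255)),"green":((45,80,60),(85,255,255)),"orange":((10,150,120),(20,255,255)),"blue":((100,130,40),(125,255,255))}
t=[]
for n in("top","scene"):
    im=np.load(n+".npz")["im"];x,y,w,h=ROI[n]
    for k,(a,b) in C.items(): print(n,k,[q for q in blobs(n,im,a,b)[0]])
    cr=cv2.resize(im[y:y+h,x:x+w],None,fx=5,fy=5,interpolation=cv2.INTER_CUBIC); cv2.imwrite(f"pics/{n}1.png",cr[:,:,::-1])
    m=blobs(n,im,*C["blue"])[1]; 
    cs=max(cv2.findContours(cv2.morphologyEx(m,cv2.MORPH_CLOSE,np.ones((9,9))),0,2)[0],key=cv2.contourArea)
    qd=cv2.boxPoints(cv2.minAreaRect(cs))+[x,y] if n=="top" else cv2.approxPolyDP(cv2.convexHull(cs),6,True)[:,0]+[x,y]
    print(n,[(p.round(1).tolist(),onz(n,p,.014).round(4).tolist()) for p in np.array(qd,float)])
E
```

```text
top red [(np.int32(9), [276.1, 170.6], [275, 169, 3, 4]), (np.int32(35), [257.7, 178.2], [255, 175, 6, 7])]
top yellow [(np.int32(16), [249.9, 162.4], [248, 160, 4, 6])]
top green [(np.int32(89), [223.0, 217.5], [218, 213, 11, 10]), (np.int32(12), [266.9, 241.6], [264, 241, 6, 3])]
top orange [(np.int32(49), [239.1, 208.4], [236, 202, 7, 14]), (np.int32(42), [260.4, 214.2], [258, 209, 6, 12])]
top blue [(np.int32(1442), [235.4, 216.8], [212, 161, 53, 92]), (np.int32(610), [275.4, 201.5], [258, 173, 34, 53]), (np.int32(10), [273.5, 235.5], [272, 231, 4, 10]), (np.int32(3), [271.0, 243.0], [271, 242, 1, 3])]
top [([210.3, 238.6], [0.4753, 0.2074, 0.014]), ([234.7, 159.6], [0.7202, 0.1359, 0.014]), ([292.1, 177.3], [0.667, -0.0424, 0.014]), ([267.7, 256.4], [0.4224, 0.0307, 0.014])]
scene red [(np.int32(28), [327.3, 212.0], [325, 209, 6, 7]), (np.int32(22), [323.9, 241.5], [322, 239, 5, 6])]
scene yellow [(np.int32(18), [348.1, 222.1], [346, 220, 5, 5])]
scene green [(np.int32(11), [301.5, 170.3], [300, 167, 6, 9]), (np.int32(3), [304.0, 177.0], [303, 177, 3, 1]), (np.int32(23), [256.5, 194.7], [254, 192, 6, 6])]
scene orange [(np.int32(36), [304.7, 187.9], [300, 184, 10, 9]), (np.int32(37), [286.0, 203.0], [282, 199, 9, 9])]
scene blue [(np.int32(988), [287.7, 178.0], [252, 157, 77, 44]), (np.int32(422), [275.1, 214.3], [247, 195, 41, 35]), (np.int32(120), [346.6, 214.8], [334, 201, 25, 25]), (np.int32(239), [311.6, 244.4], [295, 227, 38, 34])]
scene [([296.0, 157.0], [0.4901, 0.2018, 0.014]), ([328.0, 187.0], [0.6131, 0.1613, 0.014]), ([280.0, 229.0], [0.5724, -0.0135, 0.014]), ([247.0, 195.0], [0.445, 0.0277, 0.014]), ([259.0, 178.0], [0.4421, 0.0897, 0.014])]
```

View pics/top1.png

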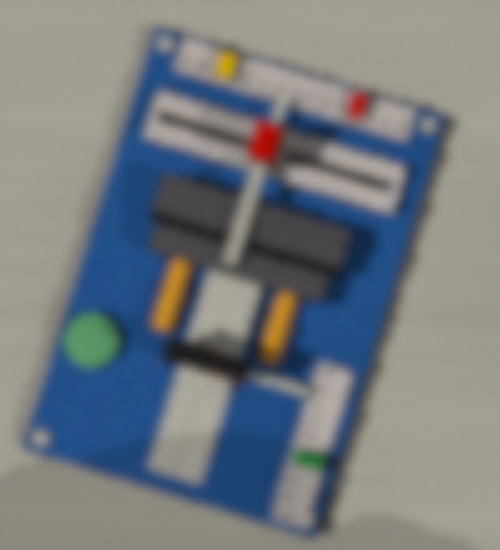

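View pics/scene1.png

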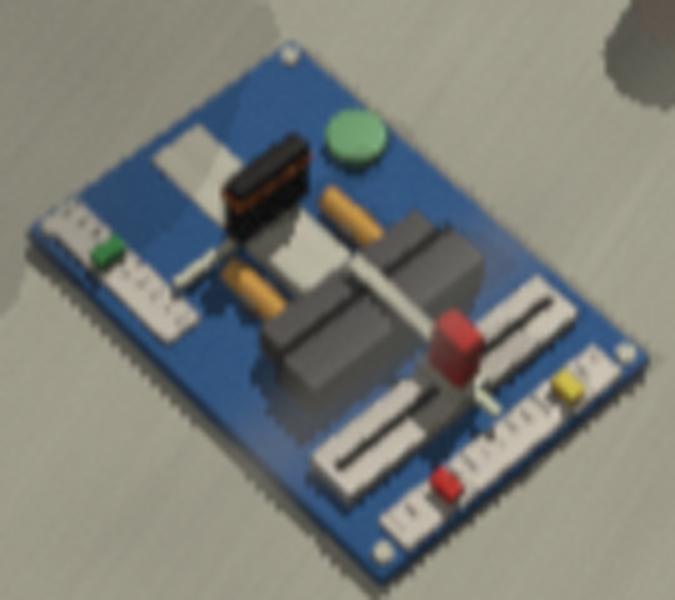

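The views show the stop near mid rail, its red clip on the −y end, yellow on +y, and green at front −y. Three base screws are visible in both pictures. I'll triangulate these and fit the vise frame.

```bash
cat >> h.py <<'E'
def cp(n,p): return (np.array(p,float)+.5)/5-.5+np.array(ROI[n][:2])
def tri(ut,us):
    A=np.zeros((3,3));b=np.zeros(3)
    L=[ray("top",ut),ray("scene",us)]
    for o,d in L:
        d=d/np.linalg.norm(d);P=np.eye(3)-np.outer(d,d);A+=P;b+=P@o
    x=np.linalg.solve(A,b); g=[np.linalg.norm(np.cross(x-o,d/np.linalg.norm(d))) for o,d in L]
    return x,sum(g)
E
python3 - <<'E'
from h import *
S={}
for k,a,b in(("s++",(164,44),(626,352)),("s+-",(428,125),(383,551)),("s-+",(40,438),(290,54))):
    a,b=cp("top",a),cp("scene",b); x,g=tri(a,b);S[k]=[onz("top",a,.015),onz("scene",b,.015)]
    print(k,x.round(4),round(g,4),"top/scene on z15",*[s.round(4) for s in S[k]])
for v in(0,1):
    a,b,c=[S[k][v] for k in("s++","s+-","s-+")]
    ex=(a-c)[:2];ey=(a-b)[:2];print("len",np.hypot(*ex),np.hypot(*ey),"yaw",np.degrees([np.arctan2(ex[1],ex[0]),np.arctan2(-ey[0],ey[1])]))
m=lambda k:(S[k][0]+S[k][1])[:2]/2
ex=m("s++")-m("s-+");ey=m("s++")-m("s+-");y=np.arctan2(ex[1]-ey[0],ex[0]+ey[1])
R=np.array([[np.cos(y),-np.sin(y)],[np.sin(y),np.cos(y)]]);o=(m("s+-")+m("s-+"))/2-R@[-.0125,0]
print("vise",o,np.degrees(y)); np.savez("vise.npz",R=R,o=o)
V=lambda p:np.round(np.r_[R.T@(p[:2]-o),p[2:]]*1000,1)
for k,a,b in(("red",(276.1,170.6),(323.9,241.5)),("yel",(249.9,162.4),(348.1,222.1)),("grn",(266.9,241.6),(256.5,194.7)),("jade",(223,217.5),cp("scene",(356,135))),
 ("jawidx",cp("top",(311,388)),cp("scene",(178,285))),("stopidx",cp("top",(289,93)),cp("scene",(495,408)))):
    x,g=tri(a,b);print(k,V(x),round(g*1000,1),"z24 top",V(onz("top",a,.022)),"scene",V(onz("scene",b,.022)))
print("grip top by scene z72",V(onz("scene",cp("scene",(459,323)),.072)),"top",V(onz("top",cp("top",(266,141)),.06)))
for p in((232,188),(302,142)):print("handle top ends z75",V(onz("scene",cp("scene",p),.075)))
for p in((166,353),(246,375)):print("handle top ends z75 top",V(onz("top",cp("top",p),.075)))
E
```

```text
s++ [0.7241 0.1278 0.0152] 0.0007 top/scene on z15 [0.7239 0.1276 0.015 ] [0.7244 0.1281 0.015 ]
s+- [ 0.6755 -0.036   0.0163] 0.0009 top/scene on z15 [ 0.6753 -0.0363  0.015 ] [ 0.6756 -0.0351  0.015 ]
s-+ [0.4799 0.2002 0.0159] 0.0004 top/scene on z15 [0.4797 0.2002 0.015 ] [0.4797 0.201  0.015 ]
len 0.2547702122933703 0.17096471687235926 yaw [-16.5681476  -16.49211635]
len 0.255307148114468 0.17032059492006865 yaw [-16.59869891 -16.62318777]
vise [0.58955352 0.07886703] -16.573052424206672
red [112.8 -40.8  25.9] 0.4 z24 top [113.1 -40.8  22. ] scene [111.6 -39.   22. ]
yel [113.2  43.5  24.6] 0.2 z24 top [113.5  43.7  22. ] scene [112.4  44.9  22. ]
grn [-102.7  -77.    26.1] 3.1 z24 top [-103.8  -78.2   22. ] scene [-103.9  -74.2   22. ]
jade [-72.8  72.   21.6] 0.2 z24 top [-72.9  71.9  22. ] scene [-72.6  71.9  22. ]
jawidx [-61.4 -64.6  28.3] 1.3 z24 top [-61.8 -65.   22. ] scene [-64.2 -61.5  22. ]
stopidx [104.6  -0.2  43.8] 1.3 z24 top [107.7   1.7  22. ] scene [96.6  9.3 22. ]
grip top by scene z72 [68.4  6.7 72. ] top [71.3  3.8 60. ]
handle top ends z75 [-63.7 -24.5  75. ]
handle top ends z75 [-61.2  21.   75. ]
handle top ends z75 top [-67.5  21.9  75. ]
handle top ends z75 top [-66. -27.  75.]
```

Both views agree to about 1 mm: the fitted vise sizes match, the red clip is at y≈−41 mm, green at x≈−103 mm, and the handle at x≈−64 mm. Next is the stop grasp.

```bash
cat >> h.py <<'E'
import os
if os.path.exists("vise.npz"):
    _v=np.load("vise.npz");R,o=_v["R"],_v["o"]
    W=lambda x,y,z:np.r_[o+R@[x/1000,y/1000],z/1000]
    V=lambda p:np.round(np.r_[R.T@(np.array(p[:2])-o),p[2:]]*1000,1)
    def ori(axis,s=1):
        y=np.r_[s*R[:,axis],0];z=np.array([0,0,-1.]);return np.c_[np.cross(y,z),y,z]
E
python3 - <<'E'
from h import *
c=[]
for s in(1,-1):
    q=r.ik(W(70,4,130),ori(1,s)); print(s,q)
    if q is not None:c.append((abs(q[5]),s))
s=min(c)[1];O=ori(1,s)
r.move_to(W(70,4,130),O)
r.line_to(W(70,4,41),max_speed=.08)
r.gripper_close(40)
st=r.read_state();print(s,st["time_s"],V(st["ee_pos"]),st["finger_gap"],st["finger_force"],st["ft_force"])
r.line_to(W(70,-41,41),max_speed=.05)
st=r.read_state();print(st["time_s"],V(st["ee_pos"]),st["finger_gap"],st["ft_force"])
im,d=r.read_camera("scene");x,y,w,h=ROI["scene"]
cv2.imwrite("pics/scene2.png",cv2.resize(im[y:y+h,x:x+w],None,fx=5,fy=5,interpolation=cv2.INTER_CUBIC)[:,:,::-1])
E
```

```text
1 [ 5.44791927 33.37614621 14.55364545 71.17749924  0.         22.0209717 ]
-1 [   5.44791927   33.37614621   14.55364545   71.17749924    0.
 -157.9790283 ]
1 4.625 [70.   4.1 41.2] 0.18484155255632292 41.12961530685425 [-1.39925125  0.95310862  3.21348302]
5.675 [ 70.  -42.1  41.2] 0.1814461878414141 [-2.57573032 -1.61193611  6.42629458]
```

View pics/scene2.png

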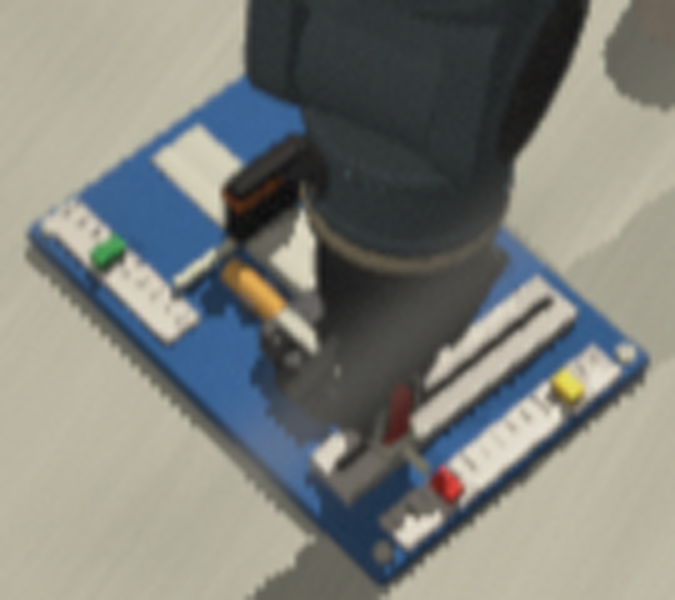

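The stop is held and its index points at the red clip, at around (437,478). Next I release it, rise, move over the handle and check.

```bash
python3 - <<'E'
from h import *
r.wait(.3);print(V(r.read_state()["ee_pos"]))
r.release(); r.line_to(W(70,-41,130),max_speed=.12)
O=[ (abs(q[5]),s) for s in(1,-1) if (q:=r.ik(W(-64,0,135),ori(0,s))) is not None];print(O)
r.move_to(W(-64,0,135),ori(0,min(O)[1]))
st=r.read_state();print(st["time_s"],V(st["ee_pos"]),st["ft_force"])
t=[]
for n in("top","scene"):
    im,d=r.read_camera(n);x,y,w,h=ROI[n]
    for k,a,b in(("red",(0,150,90),(8,255,255)),("yel",(22,130,120),(34,255,255))):
        for q in blobs(n,im,a,b)[0]: print(n,k,q[0],q[1],[V(onz(n,q[1],z)) for z in(.025,.06)])
    t.append(cv2.resize(im[y:y+h,x:x+w],(400,int(400*h/w)),interpolation=cv2.INTER_CUBIC))
H=max(a.shape[0] for a in t)
cv2.imwrite("pics/chk3.png",np.hstack([cv2.copyMakeBorder(a,0,H-a.shape[0],0,0,0) for a in t])[:,:,::-1])
E
```

```text
[ 70.  -42.1  41.2]
[(np.float64(116.99164003296924), 1), (np.float64(63.00835996703073), -1)]
8.8833 [-6.390e+01 -1.000e-01  1.348e+02] [ 0.13071722 -0.53461716 -0.29769138]
top red 8 [276.2, 170.4] [array([113.4, -41.1,  25. ]), array([108.9, -42.3,  60. ])]
top red 33 [273.2, 182.8] [array([ 74.1, -43.5,  25. ]), array([ 70.6, -44.7,  60. ])]
top yel 15 [250.1, 162.3] [array([113.6,  42.9,  25. ]), array([109.1,  39.7,  60. ])]
scene red 29 [312.7, 223.1] [array([ 56.4, -24.9,  25. ]), array([ 70. , -40.1,  60. ])]
scene red 20 [323.9, 241.6] [array([112.8, -40.4,  25. ]), array([124.6, -55.1,  60. ])]
scene yel 18 [348.1, 222.1] [array([113.4,  43.4,  25. ]), array([125.2,  26.1,  60. ])]
```

View pics/chk3.png

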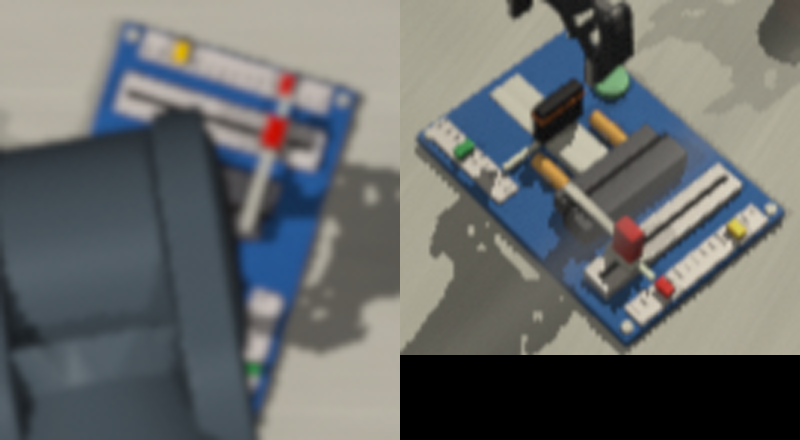

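The stop is moved and the jaw is still shut. The clip is at about −41 mm and the stop at about −42 mm. One close-up of the index against the clip will confirm it.

```bash
python3 - <<'E'
from h import *
t=[]
for n,(x,y) in(("top",(262,158)),("scene",(300,220))):
    im,d=r.read_camera(n); c=cv2.resize(im[y:y+36,x:x+36],None,fx=11,fy=11,interpolation=cv2.INTER_CUBIC).copy()
    for yy,col in((-36,(255,0,255)),(-41,(0,255,0)),(-46,(0,255,255))):
        z=.026
        p=[tuple(((proj(n,W(xx,yy,z*1000))-[x,y]+.5)*11-.5).astype(int).tolist()) for xx in(95,122)]
        cv2.line(c,*p,col,1)
    t.append(c)
cv2.imwrite("pics/chk4.png",np.hstack(t)[:,:,::-1])
E
```

```text
(no output)
```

View pics/chk4.png

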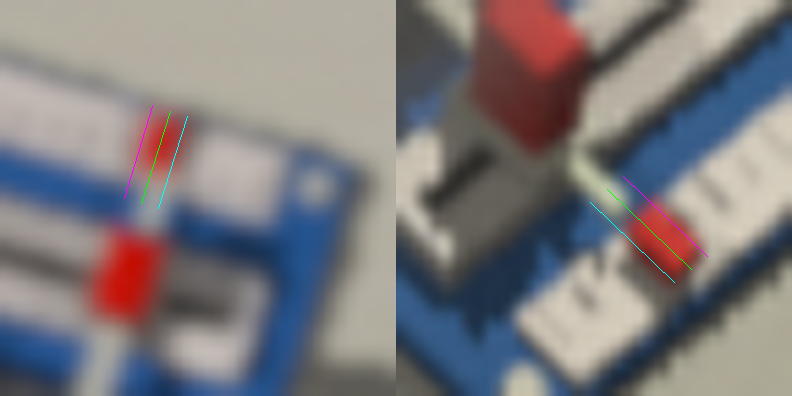

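Both views put the index within about 2 mm of the red clip's centre (top view about (150,215) against the centre line). I accept that and pull the jaw.

```bash
python3 - <<'E'
from h import *
P=lambda t:(lambda st:print(t,round(st["time_s"],2),V(st["ee_pos"]),round(st["finger_gap"],3),round(st["finger_force"],1),np.round(st["ft_force"],1)))(r.read_state())
r.line_to(W(-64,0,43),max_speed=.08);P("down")
r.gripper_close(70);P("closed")
r.line_to(W(-103,0,43),max_speed=.04);r.wait(.3);P("pulled")
t=[]
for n,(x,y) in(("top",(247,216)),("scene",(246,180))):
    im,d=r.read_camera(n); c=cv2.resize(im[y:y+36,x:x+36],None,fx=11,fy=11,interpolation=cv2.INTER_CUBIC).copy()
    for xx,col in((-98,(255,0,255)),(-103,(0,255,0)),(-108,(0,255,255))):
        p=[tuple(((proj(n,W(xx,yy,26))-[x,y]+.5)*11-.5).astype(int).tolist()) for yy in(-88,-60)]
        cv2.line(c,*p,col,1)
    t.append(c)
cv2.imwrite("pics/chk5.png",np.hstack(t)[:,:,::-1])
E
```

```text
down 10.38 [-63.7   0.2  43.5] 1.0 0.0 [-0.2 -1.1  0. ]
closed 11.03 [-64.1  -0.   43.2] 0.152 68.5 [-3.  -0.1  4.8]
pulled 12.46 [-101.9    0.    43.2] 0.152 68.2 [ 7.6 -4.1 -2.2]
```

View pics/chk5.png

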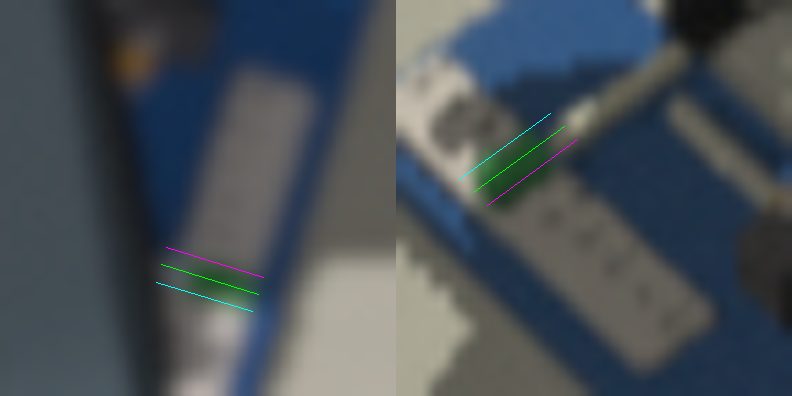

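The scene view shows the jaw index at (582,112), lined up with the green clip. The top view suggests about 1 mm more. I'll nudge the jaw 1 mm further, check it is steady, and hand in.

```bash
python3 - <<'E'
from h import *
r.line_to(W(-104,0,43),max_speed=.02);r.wait(1)
st=r.read_state();print(st["time_s"],V(st["ee_pos"]),st["finger_gap"],st["finger_force"],st["ft_force"])
im,d=r.read_camera("scene")
for k,a,b in(("red",(0,150,60),(8,255,255)),("grn",(45,80,40),(85,255,255))):
    print(k,[(q[0],q[1]) for q in blobs("scene",im,a,b)[0]])
print(r.hand_in())
E
```

```text
13.8083 [-102.9    0.    43.2] 0.15077865707711632 68.36526274681091 [ 7.09756517 -3.87688724 -3.02684554]
red [(np.int32(30), [312.8, 223.2]), (np.int32(9), [312.6, 230.7]), (np.int32(20), [323.9, 241.6])]
grn [(np.int32(4), [301.5, 175.5]), (np.int32(27), [256.4, 194.8])]
the job is handed in; nothing more can be done
None
```

I handed the job in at about 13.8 s, with the stop within about 2 mm of the red clip and the jaw within about 1 mm of the green clip by my measurements, the gripper still holding the handle at about 68 N; no verdict came back.

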